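# Hold a lens block down on the sprung plunger of the setting stand

### The arm

A 6-joint arm with a two-finger parallel gripper is mounted at the origin on a cart in front of the work surface, level with it; the furniture and walls round the work are solid. World frame = base frame: x ahead of the robot, y to its left, z up, the work surface at z = 0. Lengths are in m, angles in rad, forces in N, time in s.
With the tool pointing down it reaches from about 0.3 to 0.875 m from the base axis. Payload 6.4 kg.
Tool frame: the origin (TCP) lies midway between the tips of the shut fingers; the grasp point (between the pads) lies 19 mm behind it; z points along the fingers, y is the line along which they close (so a half turn about z gives the same grasp; the last joint's range is limited). The gripper opens to 85 mm and grips with 20 to 120 N. Pads are 22 mm wide; open, the fingers measure 114 mm over their backs; the gripper's body (76 mm by 85 mm) begins 54 mm behind the grasp point. The pads swing forward as they close: fully open they stand 13 mm farther back than shut.
Start: joints at [0.929, 0.181, 1.607, -0, 1.354, -0.206], TCP at [0.243, 0.521, 0.231] pointing down, gripper open.
Joint ranges: [-2.99, 2.99], [-0.89, 2.07], [0.3, 2.58], [-1.14, 4.28], [0, 2.63], [-3.12, 3.12]. Speed limits (rad/s): [2.57, 2.57, 3.01, 3.14, 3.14, 3.14].

### API

Orientations are given as a unit quaternion [w, x, y, z].
In Python, from bench import ctrl gives the robot as it stands. The module is installed in compiled form; this text tells all that it offers.
- The arm moves only by the tool move_arm, never from a script. Its argument "plan" is one flat list of numbers, 6 for each row, row after row: the shift along the world's x, y, z in units of 50 mm (1.0 is 50 mm), then the turn, a rotation vector about the world's x, y, z in rad. A call has 1 to 10 rows; each row is the pose to reach, as a shift and turn from the pose commanded when the call began; what a row does not reach only later rows make up. A row lasts 1/8 s, in which the tool goes at most 62.5 mm and 10.7 degrees, less where a joint would pass 70% of its speed; a pose out of reach is approached as far as the arm can. A call with a gripper value outside its range is refused whole. "grip" is the finger opening in mm, from 0 to 85.4, set as the call begins (left out, the last holds). The fingers move at their own pace and stop on an object; the grip force is fixed at half the most. Time passes only in rows, so rows that repeat a pose let the fingers close. It gives the time, the measured TCP pose, the force, the opening and the grip force at its end, in the units of the state.
- ctrl.get_obs(): the state, without advancing time (a new reading comes with each control period).
- ctrl.camera(name): name is "scene" or "top" or "wrist"; returns a dict with "pixels" (420x560x3 uint8, red, green, blue), "fx", "fy", "cx", "cy" (pixels), "origin" and "attitude" of the camera in the world. Camera axes: x right, y down, z forward; pixel columns grow to the right and rows downward; lengths in m; the calibration is good to about 2 mm. A picture is of the moment at which its call begins. There is no depth.
- ctrl.hand_in(): hands the job in; it is judged then, once.
The state is a dict: "time_s": time; "q": joint angles; "dq": joint speeds; "joint_efforts": joint torques, N m; "eef_pos": TCP position; "eef_rot": TCP orientation; "wrist_force": force on the tool from outside, world axes, zero at the start; "torque": the same for the moment, N m; "opening": opening from 0.0 (shut) to 1.0 (fully open); "grasp_force": force on a finger pad.
Only numpy, scipy, OpenCV 4.12 (cv2) and the standard library are available. Lean on these libraries where they do the work, as an engineer would, in place of code of your own. Each camera call takes 0.05 s, during which the arm holds its last target. There are 200 camera calls.

### The job

Pick up the steel lens block with the rectangular collar, put its oblong foot into the pocket of the setting stand and press it down against the sprung plunger until its collar bears flat on the stand's top, the hard stop. Hold it there for a colleague to tighten the clamp screw: the program finishes while still gripping the block and pushing, so that the collar stays pressed on the stop, firmly but without straining the stand. Leave the round-collared block and the lens blank where they are.

Things in the scene. Friction and masses are not known exactly. Their poses are not given: they have to be found in the camera images.
- lens_block: Loose steel lens block, 0.14 to 0.28 kg, 64 mm tall, standing on its foot on a thin desk mat (top 2.4 mm above the worktop). Origin at the centre of its underside, z up. From below: oblong foot 32 (x) x 18 (y) x 26 mm tall; RECTANGULAR collar 54 (x) x 40 (y) x 8 mm (z 26 to 34 mm); grip bar 36 (x) x 16 (y) x 30 mm (z 34 to 64 mm). Pinch the bar across its 16 mm (along y); fingertips close above the collar can push on it. A half turn about z makes no difference to the fit.
- round_block: Loose bystander, a steel block with the same grip bar but a ROUND collar 52 mm across and a round foot 40 mm across, which does not fit the pocket; 64 mm tall, standing on its foot on the mat; origin at the centre of its underside. Leave it alone. It and the lens block may swap places.
- stand: Setting stand, fixed to the worktop: dark foot plate 130 (x) x 100 (y) x 8 mm under an aluminium stop plate block 90 (x) x 74 (y) mm whose flat top, the hard stop, is 50 mm above the worktop; a clamp screw with a black knob (not used) sticks out 22 mm from the block on its -x side, 26 mm up. Origin at the centre of its underside, z up; the stand is turned about z by up to 0.5 rad.
- stop_plate: The stand's aluminium block with the pocket, fixed to the stand and with the same origin and axes. Besides the spring's push, the collar should bear on it with some 5 to 30 N (so push down with about 16 to 40 N in all); with less the spring may lift it off.
- pocket (a point): Centre of the mouth of the oblong pocket, level with the stand's top (z = 50 mm), axes as the stand's. Pocket 36 (x) x 22 (y) mm, that is 2 mm of play on each side of the lens block's foot, edge chamfered 2 mm.
- plunger (a joint): How far the sprung plunger in the pocket is pressed down (m). 0 = up, its steel top 12 mm below the stand's top. With the lens block's collar on the stop plate it reads about 0.014. Spring force 4 N at 0, rising 500 N/m to about 11 N at 0.014; it pushes the block up again if let go.
- lens_blank_1: Loose bystander: round clear lens blank, 68 mm across, 8 mm thick, lying flat; origin at the centre of its underside.
Things that resemble listed ones, but are neither listed nor needed, are in the scene too. Leave any green look-alike of the lens_block alone.

How it is judged:
By the outcome, as a careful person would: the job done as asked, in the order asked, and still so for the second after the job is handed in, while the arm keeps its last pose, push and grip.
It also fails if it takes over 45 s, if anything falls off the work surface, if the arm or the gripper's body presses on something with over 40 N, if the wrist force passes 120 N, or if a joint passes its speed limit or range.

## Working session

There is one attempt and no reset: what is moved stays moved. The work goes in short steps, Python scripts to look and compute and a tool call to move; the robot and the scene stay as the last step left them, time stands still between calls to the robot, and variables do not carry over. Pictures are saved under pics/ and viewed, at most 10 in all, crops included, and the job is handed in when it is done.

Besides the shell and the picture viewer there is one more tool, called after "Request:" as a command line: name --argument value ..., lists and objects as JSON in quotes. move_arm: Moves the arm, as the interface text tells. Its arguments: {"type":"object","properties":{"plan":{"type":"array"},"grip":{"type":"number"}},"required":["plan"]}

```bash
mkdir -p pics; cat > h.py <<'E'
import numpy as np, cv2
from scipy.spatial.transform import Rotation as R
from bench import ctrl
def cam(n):
    c=ctrl.camera(n); return c
def rot(c):
    a=np.array(c["attitude"],float)
    return a if a.shape==(3,3) else R.from_quat(a,scalar_first=True).as_matrix()
def ray(c,u,v,z):
    d=rot(c)@np.array([(u-c["cx"])/c["fx"],(v-c["cy"])/c["fy"],1]); o=np.array(c["origin"])
    return o+d*(z-o[2])/d[2]
def proj(c,p):
    q=rot(c).T@(np.array(p)-np.array(c["origin"])); return q[0]/q[2]*c["fx"]+c["cx"],q[1]/q[2]*c["fy"]+c["cy"]
def save(c,n): cv2.imwrite("pics/"+n,cv2.cvtColor(c["pixels"],cv2.COLOR_RGB2BGR))
E
python3 - <<'E'
from h import *
for n in("scene","top"):
    c=cam(n);save(c,n+"1.png");print(n,c["fx"],c["cx"],c["cy"],c["origin"],c["attitude"])
o=ctrl.get_obs();print(o["time_s"],o["eef_pos"],o["eef_rot"],o["wrist_force"],o["opening"])
E
```

```text
scene 493.4694795118548 279.31591823752217 205.09128450421858 [ 0.14333234 -0.64671938  0.6518071 ] [-0.46143954  0.85478697 -0.20666324  0.11706017]
top 452.73118544215066 277.7397869888 214.767804180582 [0.42072406 0.16400481 0.90559088] [-0.04486971  0.70583886 -0.70444148  0.05950138]
0.1 [0.24240885 0.52086565 0.2304662 ] [-3.19837357e-04  2.16167479e-01  9.76355977e-01 -7.24713862e-04] [-0.53825906 -0.51110431 -0.47952131] 1.0001925920823747
```

View pics/top1.png

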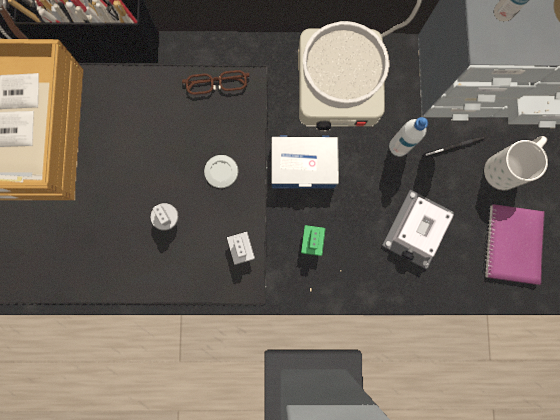

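View pics/scene1.png

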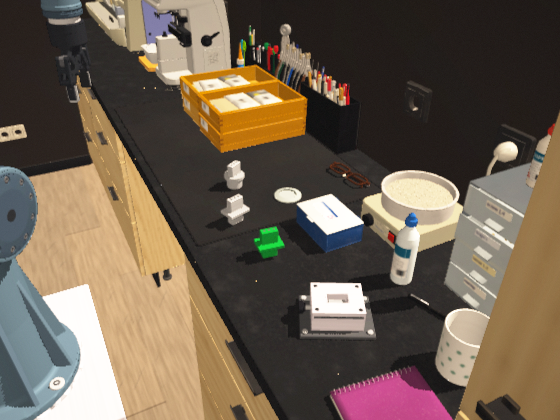

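In the top view the candidates are the white/steel block with the square-cornered collar at (240,248), the round-collared one at (164,216), and the green look-alike at (314,240). The block at (240,248) fits (steel, rectangular collar). The stand is at (419,229) and its pocket at about (427,226). I'll confirm this in one enlarged crop and measure.

```bash
python3 - <<'E'
from h import *
c=cam("top");im=cv2.cvtColor(c["pixels"],cv2.COLOR_RGB2BGR)
a=cv2.resize(im[195:275,145:265],None,fx=3.3,fy=3.3,interpolation=cv2.INTER_CUBIC)
b=cv2.resize(im[185:275,375:465],(264*90//80,264*90//80),interpolation=cv2.INTER_CUBIC)[:264]
cv2.imwrite("pics/crop1.png",np.hstack([a,b]))
g=cv2.cvtColor(im,cv2.COLOR_BGR2GRAY)
def blobs(x0,y0,x1,y1,lo,inv=False,amin=30):
    s=g[y0:y1,x0:x1]; m=((s<lo) if inv else (s>lo)).astype(np.uint8)
    cs,_=cv2.findContours(m,cv2.RETR_CCOMP,cv2.CHAIN_APPROX_NONE)
    for k in cs:
        if cv2.contourArea(k)>amin:
            r=cv2.minAreaRect(k);print(lo,np.round(np.array(r[0])+[x0,y0],1),np.round(r[1],1),round(r[2],1),cv2.contourArea(k))
for t in(110,150,190): print("block");blobs(215,220,268,275,t);print("stand");blobs(375,185,465,275,t)
for r in range(226,272,2): print(r,g[r,222:260:2])
E
```

```text
block
110 [240.4 247.5] [28.7 21.6] 74.1 567.0
stand
110 [418.4 228.7] [50.5 62.6] 26.6 2632.0
block
150 [240.3 247.6] [28.  21.2] 74.1 416.5
stand
150 [425.7 225.6] [40.2 48.7] 26.6 1825.5
150 [425.5 224.5] [12.1 15.7] 26.6 87.5
block
190 [240.  247.3] [27.3 20.2] 74.1 368.0
stand
190 [425.5 226. ] [39.4 47. ] 26.6 1748.0
190 [424.9 225.7] [13.  20.1] 26.6 134.0
226 [67 66 70 68 70 65 67 69 67 73 69 63 69 71 66 64 67 67 73]
228 [64 68 65 68 64 67 71 64 67 70 66 69 66 70 70 70 68 70 66]
230 [68 65 67 71 67 68 71 64 66 69 64 66 68 70 68 73 70 66 69]
232 [ 67  70  70  69  69  70  67  68  67  55  63 233 226  59  67  64  67  63
  66]
234 [ 67  68  64  72  65  63  56 135 209 214 224 216 229  75  68  67  66  66
  69]
236 [ 68  66  69  53 187 208 228 222 219 215 219 214 223 153  66  71  75  73
  68]
238 [ 70  64  51 229 221 216 233 219 227 227 214 219 222 173  67  67  70  68
  70]
240 [ 66  69  61 217 218 219 222 217 180 229 181 222 219 232  63  71  68  64
  71]
242 [ 67  73  65 207 220 221 202 220 164 227 196 219 218 227 112  69  72  67
  65]
244 [ 70  68  68  86 222 223 160 226 226 228 22
[... 334 characters left out ...]
224 217 221 224 177  66  68
  69]
254 [ 68  67  42  40  33 148 149 146 223 225 231 213 179 224 221 235  61  65
  68]
256 [ 66  66  52  42  42 145 150 149 174 157 119 121 210 224 220 230 133  67
  66]
258 [ 74  69  51  40  41  76 149 150 147 144 154 150 218 226 233 212 115  63
  74]
260 [ 65  64  65  40  48  33 153 151 148 148 150 155 181 155  80  61  66  69
  67]
262 [ 69  65  68  49  42  36 143 156 151 119  90  53  44  40  64  62  68  65
  67]
264 [63 71 67 46 43 41 93 80 43 43 38 38 39 37 66 68 66 70 68]
266 [64 72 67 65 39 43 41 42 48 44 41 41 52 48 46 68 64 67 68]
268 [67 58 65 66 34 49 40 36 44 46 47 40 47 41 39 69 64 72 64]
270 [66 67 63 69 40 42 46 43 46 38 39 40 40 41 41 59 66 66 68]
```

View pics/crop1.png

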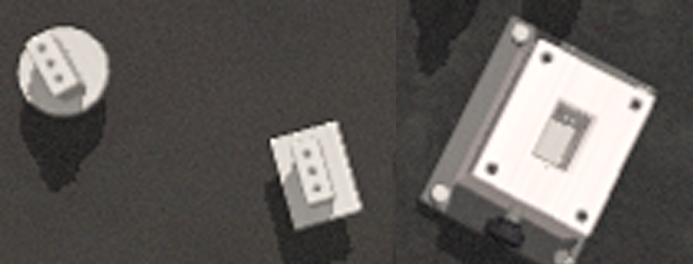

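The crop confirms it: at (240,248) the collar is rectangular and the finish is steel; the block at (164,216) has a round collar. The pocket is at about (425,226) with the knob on the robot's side. Now I'll convert these to world coordinates.

```bash
cat >> h.py <<'E'
def wrect(c,k,z):
    "contour pixels -> world plane z -> minAreaRect: centre, long, short, direction of long side (rad, in (-pi/2,pi/2])"
    p=np.array([ray(c,u,v,z)[:2] for u,v in np.asarray(k).reshape(-1,2)],np.float32)
    (ctr,(w,h),a)=cv2.minAreaRect(p*1000)
    if w<h: w,h,a=h,w,a+90
    return np.round(ctr,1),round(w,1),round(h,1),round(float(np.deg2rad((a+90)%180-90)),3)
E
python3 - <<'E'
from h import *
c=cam("top");g=cv2.cvtColor(c["pixels"],cv2.COLOR_RGB2GRAY)
def big(x0,y0,x1,y1,t):
    m=cv2.resize(g[y0:y1,x0:x1],None,fx=4,fy=4,interpolation=cv2.INTER_CUBIC)
    cs,_=cv2.findContours((m>t).astype(np.uint8),cv2.RETR_EXTERNAL,cv2.CHAIN_APPROX_NONE)
    k=max(cs,key=cv2.contourArea).reshape(-1,2); return (k+.5)/4-.5+[x0,y0]
print("collar",wrect(c,big(215,220,268,275,115),.0364))
print("stop",wrect(c,big(375,185,465,275,170),.05))
o=ctrl.get_obs();M=R.from_quat(o["eef_rot"],scalar_first=True).as_matrix();print(M.round(3))
w=cam("wrist");print(w["origin"],rot(w).round(2),w["fx"])
E
```

```text
collar (array([486.5, 217.7]), 55.8, 41.8, 0.29)
stop (array([ 528.3, -137.2]), 94.1, 75.5, -0.493)
[[-0.907  0.422 -0.001]
 [ 0.422  0.907 -0.001]
 [ 0.    -0.001 -1.   ]]
[0.1699281  0.55535093 0.37244176] [[ 0.42  0.86  0.28]
 [ 0.91 -0.4  -0.13]
 [-0.    0.31 -0.95]] 358.67397824773747
```

Request:
move_arm --plan '[0.3,-0.4,-0.1,0,0,0.05,1,-1.2,-0.3,0,0,0.15,1.8,-2.2,-0.5,0,0,0.3,2.6,-3.2,-0.8,0,0,0.42,3.4,-4.2,-1,0,0,0.54,4.1,-5.1,-1.2,0,0,0.65,4.6,-5.75,-1.4,0,0,0.7,4.87,-6.07,-1.5,0,0,0.72,4.87,-6.07,-1.5,0,0,0.72,4.87,-6.07,-1.5,0,0,0.72]' --grip 85

```text
time_s: 1.5
eef_pos: [0.4858, 0.2182, 0.1563]
eef_rot: [-0.0, -0.142, 0.99, 0.0]
wrist_force: [-0.6, -0.1, -0.1]
opening: 0.996
grasp_force: 0.0
```

```bash
python3 - <<'E'
from h import *
c=cam("wrist");save(c,"w1.png")
o=ctrl.get_obs();print(o["time_s"],o["eef_pos"],o["wrist_force"],o["q"]);M=R.from_quat(o["eef_rot"],scalar_first=True).as_matrix();print(M.round(3))
for p in [(.4865,.2177,.0364),(.4865,.2177,.0664)]:print(proj(c,p))
E
```

```text
1.55 [0.48570766 0.21853068 0.15644986] [-0.99406583  0.36766248  0.04648429] [ 1.99613530e-01  1.67885350e-01  1.78257429e+00  2.70552844e-04
  1.19113867e+00 -1.65607632e+00]
[[-0.96  -0.281 -0.   ]
 [-0.281  0.96   0.   ]
 [-0.     0.    -1.   ]]
(np.float64(275.43979904239046), np.float64(201.20858223081922))
(np.float64(275.2643678241377), np.float64(214.11182717230525))
```

View pics/w1.png

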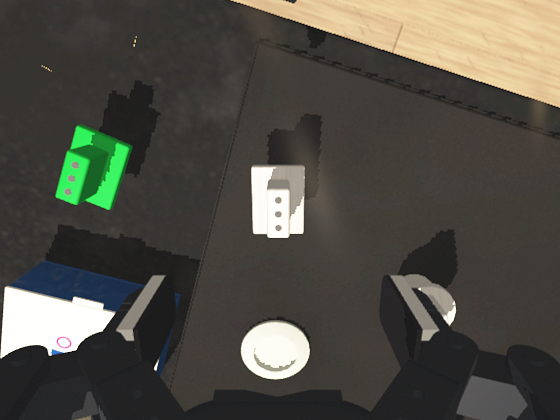

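The wrist view shows the block at (278,205): collar columns about 252–304 and bar top at about (278,213). The round block (435,300) and blank (275,350) are clear of the fingers. Next I'll refine the position from this view.

```bash
python3 - <<'E'
from h import *
c=cam("wrist");g=cv2.cvtColor(c["pixels"],cv2.COLOR_RGB2GRAY)
m=(g[150:255,235:320]>130).astype(np.uint8)
cs,_=cv2.findContours(m,cv2.RETR_EXTERNAL,cv2.CHAIN_APPROX_NONE)
k=max(cs,key=cv2.contourArea)+[235,150]
print("collar",wrect(c,k,.0364),cv2.boundingRect(k))
for r in (170,185,192,196,204,212,220,228,234,237):print(r,g[r,248:310])
E
```

```text
collar (array([487.2, 219.6]), 56.8, 40.1, 0.284) (251, 166, 53, 72)
170 [ 63  59  99 229 255 253 253 253 252 252 252 251 251 252 252 253 253 253
 252 252 252 251 252 254 231 157 160 162 162 163 165 166 164 161 162 163
 161 157 157 160 161 157 158 162 159 160 160 158 159 160 160 160 158 156
 159 148 106  67  71  72  72  72]
185 [ 65  60  55 202 255 254 252 253 253 252 251 251 251 251 252 252 253 255
 253 117 127 130 131 131 131 132 131 130 130 130 130 130 130 131 131 130
 130 130 131 128 132 146 158 160 159 161 160 162 159 159 161 160 161 159
 162 140  78  66  69  71  69  72]
192 [ 62  60  51 195 255 254 252 252 252 252 252 251 251 251 252 252 253 250
 241 253 253 254 254 254 254 253 253 252 252 253 253 253 253 253 253 253
 253 253 253 248 221 163 154 158 157 158 159 159 158 157 158 160 159 161
 163 137  62  59  64  65  69  69]
196 [ 65  63  54 186 255 254 252 253 253 252 251 251 251 251 252 252 253 250
 243 252 252 253 253 253 253 253 253 253 246 248 246 252 255 253 252 252
 253 253 252 247 219 158 154 158 157 159 159 159 159 158 157 159 156 157
 195 220  53  56  59  63  63  64]
204
[... 838 characters left out ...]
52 252
 248 247 252 254 254 254 254 255 249 143 148 147 146 144 157 232 255 252
 252 253 252 243 210 218 253 251 251 252 252 251 250 250 250 250 251 254
 234 111  56  65  66  66  67  67]
234 [ 64  64  65  63  58  54  50  48  49  48  49  49  51  51  50  49  45  40
 160 254 255 254 254 254 254 254 253 253 252 253 253 253 253 252 252 252
 252 253 253 246 211  84  47  48  47  50  50  49  48  49  49  50  52  54
  59  64  64  65  64  65  67  64]
237 [ 66  65  64  63  64  64  64  62  64  64  65  65  64  64  64  64  63  58
  54 116 200 232 255 255 202 206 201 202 198 196 198 203 203 202 199 197
 197 203 188 130 107  59  62  63  63  62  63  65  64  64  64  65  64  65
  64  63  65  65  67  67  64  65]
```

Request:
move_arm --plan '[0,0.01,-0.3,0,0,0,0,0.01,-0.8,0,0,0,0,0.01,-1.3,0,0,0,0,0.01,-1.7,0,0,0,0,0.01,-2,0,0,0,0,0.01,-2.2,0,0,0,0,0.01,-2.32,0,0,0,0,0.01,-2.32,0,0,0]' --grip 60

```text
time_s: 2.6
eef_pos: [0.4862, 0.2183, 0.0402]
eef_rot: [-0.0, -0.142, 0.99, -0.0]
wrist_force: [-0.2, -0.6, 0.4]
opening: 0.702
grasp_force: 0.0
```

Request:
move_arm --plan '[0,0,0,0,0,0,0,0,0,0,0,0,0,0,0,0,0,0,0,0,0,0,0,0,0,0,0,0,0,0,0,0,0,0,0,0,0,0,0,0,0,0,0,0,0,0,0,0]' --grip 0

```text
time_s: 3.6
eef_pos: [0.4867, 0.2184, 0.0409]
eef_rot: [0.001, -0.142, 0.99, 0.0]
wrist_force: [-0.3, 0.6, 5.4]
opening: 0.179
grasp_force: 59.3
```

Request:
move_arm --plan '[0,0,0.15,0,0,0,0,0,0.5,0,0,0,0,0,1,0,0,0,0,0,1.5,0,0,0,0,0,1.9,0,0,0,0,0,2,0,0,0,0,0,2,0,0,0]'

```text
time_s: 4.47
eef_pos: [0.4862, 0.2182, 0.1405]
eef_rot: [0.0, -0.142, 0.99, 0.0]
wrist_force: [-0.1, -0.2, -2.5]
opening: 0.175
grasp_force: 58.6
```

Request:
move_arm --plan '[0.04,-0.3,0,0,0,-0.03,0.1,-1,0,0,0,-0.12,0.2,-1.8,0,0,0,-0.22,0.3,-2.7,0,0,0,-0.34,0.4,-3.6,0,0,0,-0.46,0.5,-4.5,0,0,0,-0.58,0.6,-5.3,0,0,0,-0.68,0.7,-6.1,0,0,0,-0.76,0.8,-6.8,0,0,0,-0.78,0.83,-7.1,0,0,0,-0.78]'

```text
time_s: 5.72
eef_pos: [0.5269, -0.1391, 0.1394]
eef_rot: [-0.001, 0.247, 0.969, -0.0]
wrist_force: [-0.0, 0.1, -2.5]
opening: 0.174
grasp_force: 59.0
```

```bash
python3 - <<'E'
from h import *
c=cam("wrist");save(c,"w2.png");s=cam("scene");save(s,"s2.png")
b=s["pixels"][220:360,260:420]
im=np.hstack([cv2.resize(c["pixels"],(400,300)),cv2.resize(b,(343,300),interpolation=cv2.INTER_CUBIC)])
cv2.imwrite("pics/ws2.png",im[...,::-1])
o=ctrl.get_obs();print(o["time_s"],o["eef_pos"],o["wrist_force"],o["opening"],o["grasp_force"]);M=R.from_quat(o["eef_rot"],scalar_first=True).as_matrix();print(M.round(3))
E
```

```text
5.825 [ 0.52710609 -0.13818354  0.13956318] [ 0.43468224  0.08120741 -2.38909575] 0.17955361988726365 58.95764887332916
[[-0.878  0.478 -0.001]
 [ 0.478  0.878  0.   ]
 [ 0.001 -0.    -1.   ]]
```

View pics/ws2.png

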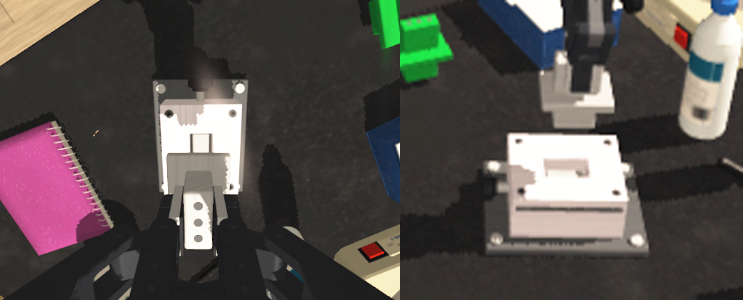

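The block hangs upright over the stand. In the wrist view (left) the pocket is at about (200,143) ahead of the held collar (about 198,175). Now I'll measure the collar against the plate and pocket.

```bash
python3 - <<'E'
from h import *
c=cam("wrist");g=cv2.cvtColor(c["pixels"],cv2.COLOR_RGB2GRAY)
for r in (165,175,185,192,198,204,208,225,235,245,255):print(r,*g[r,215:350:1][::2])
print("col");
for u in (232,245,275,282,290,330):print(u,*g[110:275:2,u])
t=cam("top");T=cv2.cvtColor(t["pixels"],cv2.COLOR_RGB2GRAY)
# predicted projections
z=.05;s=-.493;ct=np.array([.5283,-.1372])
ax=np.array([np.cos(s),np.sin(s)]);ay=np.array([-ax[1],ax[0]])
for n,hx,hy in(("plate",.045,.037),("pocket",.018,.011)):
    print(n,[np.round(proj(c,[*(ct+i*hx*ax+j*hy*ay),z]),1) for i,j in((-1,-1),(-1,1),(1,1),(1,-1))])
e=np.array([.5271,-.1385])
print("collar",[np.round(proj(c,[*(e+i*.027*ax+j*.02*ay),zz]),1) for zz in(.1355,) for i,j in((-1,-1),(-1,1),(1,1),(1,-1))])
print("bar",[np.round(proj(c,[*(e+i*.018*ax+j*.008*ay),.1655]),1) for i,j in((-1,-1),(-1,1),(1,1),(1,-1))])
E
```

```text
165 50 122 137 136 160 255 255 255 255 255 245 250 255 255 255 255 255 232 187 192 198 195 189 191 195 191 194 188 188 189 196 255 255 255 255 255 254 255 255 255 254 255 255 255 254 254 255 255 254 255 255 255 255 255 255 255 255 255 255 255 255 188 133 140 119 42 47 47
175 47 110 138 141 76 255 255 255 255 255 255 255 255 255 255 255 255 255 246 183 255 255 180 255 255 227 255 255 255 255 255 255 255 255 255 255 255 255 255 255 254 255 255 255 255 254 255 255 255 255 255 255 254 255 255 255 255 255 255 255 255 137 140 143 111 50 48 47
185 51 68 137 141 79 255 255 255 255 255 255 255 255 255 255 255 255 255 255 255 255 255 255 254 254 255 255 255 255 255 255 255 255 255 255 255 255 255 255 255 255 253 254 255 255 255 255 255 255 255 255 255 255 255 255 255 255 255 255 255 255 147 145 145 73 51 52 52
192 50 66 128 142 134 237 255 255 255 255 255 255 255 255 255 255 255 255 255 255 255 255 255 254 255 153 59 209 243 246 246 247 246 246 247 246 246 247 230 80 142 246 255 255 255 255 255 255 255 255 255 255 255 255 255 255 255 255 255 255 255 153 152 147 62 61 53 50
198 48 53 124 142 13
[... 3506 characters left out ...]
52 253 254 194 128 133 134 133 136 151 156 153 255 255 255 255 255 240 189 221 255 255 255 255 255 255 255 255 255 255 255 255 255 255 255 255 255 255 255 255 255 255 255 255 255 255 255 255 255 255 255 255 255 255 255 255 255 255 255 255 255 255 255 255 255 255 255 255 255 255 255 255 255 255 255 55 38
plate [array([220.9, 149.6]), array([335.8, 148.9]), array([330.2, 273.8]), array([227.7, 274.3])]
pocket [array([262. , 189.8]), array([295. , 189.6]), array([294.5, 239.4]), array([263. , 239.6])]
collar [array([229. , 220.7]), array([321.5, 220.2]), array([317.8, 326.1]), array([234.4, 326.5])]
bar [array([252.9, 272.6]), array([297.2, 272.3]), array([296.2, 354.5]), array([255.4, 354.7])]
```

```bash
python3 - <<'E'
from h import *
P=[]
for i in range(6):
    ctrl.camera("top");o=ctrl.get_obs();P.append(o["eef_pos"]);print(np.round(o["eef_pos"],4),R.from_quat(o["eef_rot"],scalar_first=True).as_matrix()[:2,1].round(3))
print(np.mean(P,0))
E
```

```text
[ 0.5271 -0.1357  0.1398] [0.475 0.88 ]
[ 0.5273 -0.1355  0.1399] [0.475 0.88 ]
[ 0.5275 -0.1355  0.1401] [0.474 0.88 ]
[ 0.5276 -0.1356  0.1402] [0.474 0.88 ]
[ 0.5277 -0.1357  0.1403] [0.474 0.88 ]
[ 0.5277 -0.1358  0.1403] [0.475 0.88 ]
[ 0.52748421 -0.13561804  0.14011251]
```

```bash
python3 - <<'E'
from h import *
c=cam("wrist");save(c,"w3.png");g=cv2.cvtColor(c["pixels"],cv2.COLOR_RGB2GRAY).astype(int)
o=ctrl.get_obs();e=np.array(o["eef_pos"]);print(e)
s=-.493;ax=np.array([np.cos(s),np.sin(s)]);ay=np.array([-ax[1],ax[0]])
print(195,*g[195,255:305]);print(225,*g[225,226:240],"|",*g[225,310:330])
print(192,*g[192,218:230],"|",*g[192,328:344])
print("col281",*g[180:222,281]);print("col250",*g[150:222:1,250]);
f=lambda u,v,z:np.round(((ray(c,u,v,z)[:2]-e[:2])@np.array([ax,ay]).T)*1000,1)
print("pocket L/R",f(264.5,195,.05),f(296.5,195,.05),"collar",f(232.5,225,.1355),f(321.5,225,.1355))
print("pocket front",f(281,187.5,.05),"collar front bottom",f(281,213,.1275))
E
```

```text
[ 0.52777376 -0.13603192  0.14038153]
195 255 255 254 252 255 255 209 156 101 63 144 230 239 245 246 246 246 246 246 247 246 246 246 247 248 247 246 246 246 247 247 247 242 213 61 83 125 156 228 252 254 255 255 255 255 255 255 255 255 255
225 255 255 255 255 255 255 255 123 144 149 147 145 147 149 | 151 153 154 154 155 187 243 251 249 249 249 244 242 252 255 255 255 255 255 255
192 140 140 126 172 255 255 255 255 255 255 255 255 | 255 255 255 255 204 169 164 162 162 160 147 115 76 71 70 65
col281 255 255 255 255 255 255 255 204 210 243 247 246 246 247 246 246 246 246 246 247 247 247 247 247 247 247 247 248 248 248 248 250 248 197 110 117 121 131 144 149 149 150
col250 196 196 196 196 196 197 196 197 196 196 196 196 196 195 195 194 193 190 191 193 194 192 189 186 247 255 255 255 255 255 255 255 255 255 255 255 255 255 255 255 255 255 255 255 255 255 255 255 255 255 255 255 255 255 255 255 255 255 255 255 255 255 255 238 103 114 115 124 137 144 145 147
pocket L/R [-13.6  -7.9] [-13.5  13.7] collar [-24.6 -18.9] [-24.5  20. ]
pocket front [-18.7   3.2] collar front bottom [-27.4   2.4]
```

```bash
python3 -c "
import cv2
i=cv2.imread('pics/w3.png')[140:290,205:355];cv2.imwrite('pics/w3c.png',cv2.resize(i,(600,600),interpolation=cv2.INTER_NEAREST))"
```

```text
(no output)
```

View pics/w3c.png

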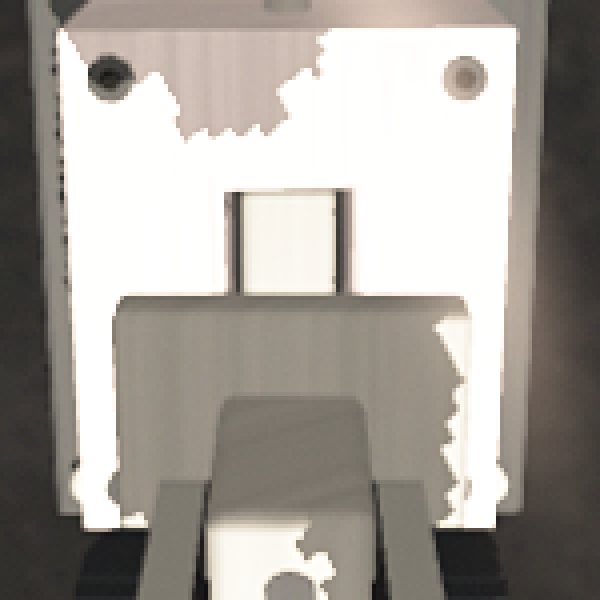

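Request:
move_arm --plan '[0,-0.007,-0.2,0,0,0,0,-0.007,-0.5,0,0,0,0,-0.007,-0.8,0,0,0,0,-0.007,-0.95,0,0,0,0,-0.007,-1.02,0,0,0,0,-0.007,-1.08,0,0,0,0,-0.007,-1.14,0,0,0,0,-0.007,-1.2,0,0,0,0,-0.007,-1.2,0,0,0]'

```text
time_s: 7.4
eef_pos: [0.5276, -0.137, 0.0802]
eef_rot: [-0.0, 0.245, 0.969, 0.0]
wrist_force: [0.4, 0.6, -2.9]
opening: 0.18
grasp_force: 58.9
```

The foot entered freely, with no side force. Next I'll press down in small steps.

Request:
move_arm --plan '[0,0,-0.05,0,0,0,0,0,-0.1,0,0,0,0,0,-0.15,0,0,0,0,0,-0.2,0,0,0,0,0,-0.25,0,0,0,0,0,-0.28,0,0,0,0,0,-0.28,0,0,0,0,0,-0.28,0,0,0]'

```text
time_s: 8.4
eef_pos: [0.528, -0.1372, 0.0667]
eef_rot: [0.0, 0.245, 0.969, -0.0]
wrist_force: [-2.3, 1.3, 7.0]
opening: 0.177
grasp_force: 60.1
```

Request:
move_arm --plan '[0,0,-0.02,0,0,0,0,0,-0.04,0,0,0,0,0,-0.06,0,0,0,0,0,-0.08,0,0,0,0,0,-0.08,0,0,0,0,0,-0.08,0,0,0]'

```text
time_s: 9.15
eef_pos: [0.528, -0.1372, 0.0629]
eef_rot: [0.0, 0.245, 0.969, -0.0]
wrist_force: [-2.5, 1.1, 7.9]
opening: 0.177
grasp_force: 60.4
```

Request:
move_arm --plan '[0,0,-0.01,0,0,0,0,0,-0.02,0,0,0,0,0,-0.03,0,0,0,0,0,-0.03,0,0,0,0,0,-0.03,0,0,0,0,0,-0.03,0,0,0]'

```text
time_s: 9.9
eef_pos: [0.5281, -0.1371, 0.0626]
eef_rot: [0.0, 0.245, 0.969, -0.0]
wrist_force: [-6.7, 3.3, 18.5]
opening: 0.177
grasp_force: 61.9
```

Request:
move_arm --plan '[-0.006,0.003,0,0,0,0,-0.012,0.007,-0.005,0,0,0,-0.012,0.007,-0.01,0,0,0,-0.012,0.007,-0.01,0,0,0,-0.012,0.007,-0.01,0,0,0,-0.012,0.007,-0.01,0,0,0]'

```text
time_s: 10.65
eef_pos: [0.528, -0.1371, 0.0625]
eef_rot: [0.001, 0.245, 0.969, -0.0]
wrist_force: [-6.8, 2.8, 19.8]
opening: 0.176
grasp_force: 62.1
```

```bash
python3 - <<'E'
from h import *
for i in range(3):
    s=cam("scene");o=ctrl.get_obs();print(o["time_s"],np.round(o["eef_pos"],4),np.round(o["wrist_force"],1),np.round(o["torque"],2),np.round(o["eef_rot"],4))
b=s["pixels"][230:350,280:400];cv2.imwrite("pics/s3.png",cv2.resize(b,(600,600),interpolation=cv2.INTER_CUBIC)[...,::-1])
E
```

```text
10.7 [ 0.528  -0.1372  0.0625] [-5.4  2.5 20.1] [ 0.42  1.23 -0.07] [ 9.000e-04  2.452e-01  9.695e-01 -3.000e-04]
10.75 [ 0.528  -0.1371  0.0625] [-6.7  3.4 20.4] [ 0.41  1.21 -0.05] [ 9.000e-04  2.452e-01  9.695e-01 -3.000e-04]
10.8 [ 0.528  -0.1371  0.0625] [-6.5  3.5 18.9] [ 0.37  1.17 -0.09] [ 9.000e-04  2.452e-01  9.695e-01 -3.000e-04]
```

View pics/s3.png

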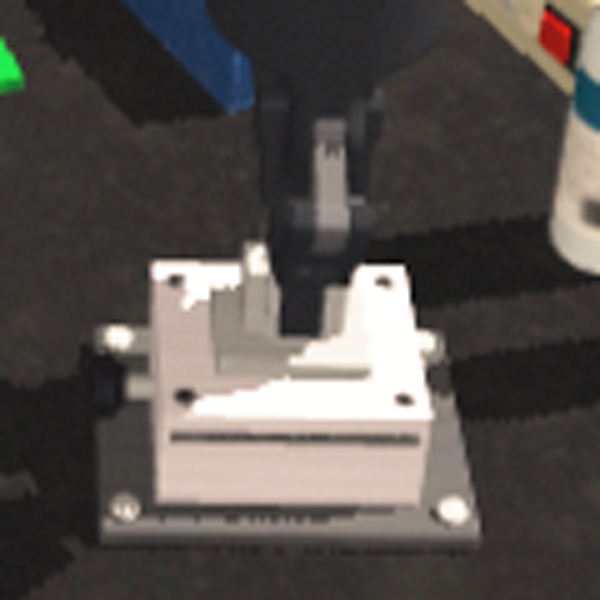

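Collar is down on the stop plate in the crop (around 290,370), block upright. Some lateral force (about 7 N) remains, so I'll relieve it and push slightly more.

Request:
move_arm --plan '[-0.01,0.005,-0.005,0,0,0,-0.02,0.01,-0.01,0,0,0,-0.02,0.01,-0.01,0,0,0,-0.02,0.01,-0.01,0,0,0,-0.02,0.01,-0.01,0,0,0,-0.02,0.01,-0.01,0,0,0]'

```text
time_s: 11.55
eef_pos: [0.528, -0.1371, 0.0625]
eef_rot: [0.002, 0.245, 0.969, -0.001]
wrist_force: [-3.8, 2.0, 19.7]
opening: 0.174
grasp_force: 62.0
```

Request:
move_arm --plan '[0,0,-0.01,0,0,0,0,0,-0.02,0,0,0,0,0,-0.02,0,0,0,0,0,-0.02,0,0,0,0,0,-0.02,0,0,0,0,0,-0.02,0,0,0]'

```text
time_s: 12.3
eef_pos: [0.5281, -0.1372, 0.0625]
eef_rot: [0.002, 0.245, 0.969, -0.001]
wrist_force: [-7.8, 3.0, 26.8]
opening: 0.179
grasp_force: 63.4
```

```bash
python3 - <<'E'
from h import *
for i in range(8):
    s=cam("scene");o=ctrl.get_obs();print(o["time_s"],np.round(o["eef_pos"],4),np.round(o["wrist_force"],1),np.round(o["torque"],2),o["grasp_force"])
M=R.from_quat(o["eef_rot"],scalar_first=True).as_matrix();print(M[:,2].round(4))
E
```

```text
12.35 [ 0.5281 -0.1371  0.0625] [-8.2  3.1 28.1] [ 0.48  1.48 -0.05] 63.36994528770447
12.4 [ 0.528  -0.1371  0.0624] [-7.7  2.9 27.4] [0.5  1.49 0.02] 63.37096810340881
12.45 [ 0.528  -0.1371  0.0625] [-7.1  2.4 28.5] [ 0.48  1.51 -0.02] 63.37079644203186
12.5 [ 0.5281 -0.1372  0.0625] [-6.8  3.9 28.3] [ 0.48  1.51 -0.04] 63.37097525596619
12.55 [ 0.528  -0.1371  0.0625] [-8.1  3.8 27.3] [ 0.47  1.52 -0.05] 63.37108612060547
12.6 [ 0.528  -0.1371  0.0624] [-6.4  3.3 27.8] [ 0.47  1.42 -0.06] 63.371357917785645
12.65 [ 0.528  -0.1371  0.0625] [-7.   3.7 27. ] [ 0.47  1.5  -0.06] 63.371315002441406
12.7 [ 0.5281 -0.1372  0.0625] [-7.2  3.3 27.5] [ 0.43  1.48 -0.08] 63.371150493621826
[ 0.0036 -0.0022 -1.    ]
```

It is steady: about 28 N push, z unmoved against the hard stop, and within the asked window (about 19 N on the stop). Handing in.

```bash
python3 -c "
from bench import ctrl
print(ctrl.hand_in())"
```

```text
the job is handed in; nothing more can be done
None
```

The lens block's foot is in the pocket and its collar is pressed on the stand's hard stop with about 28 N of downward push. That puts roughly 19 N on the stop, with about 8 N of sideways force left over. The arm is still gripping and pushing, and the job was handed in at about 12.7 s. I did not touch the round block, the lens blank or the green look-alike.

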